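Roll a bottle up to the code reader and trigger the read

TASK

The amber bottle lying at the foot of the ramp has to be read: push it with the fingers so that it rolls slowly up the ramp and over the crest until it lies in the seat against the code reader's face, never lifting it and never letting it run away or roll freely back down. Then press the button on the trigger box all the way down and let it come up again, leaving the bottle in its seat and the other things on the bench undisturbed.

Things in the scene. Friction and masses are not known exactly. Their poses are not given: they have to be found in the camera images.
- bottle: Amber bottle, white label, black cap, lying crosswise (within 10 degrees) below the ramp's foot; rolls freely; 0.12-0.26 kg. 140 mm long. Origin on its axis at mid-length, 35 mm above what it lies on. y axis = bottle's axis, towards its base, to the ramp's +y side: straight body (70 mm diameter) spans y = -26 to 70 mm, rest is neck and 56 mm cap; balance point y = 6 mm. x and z turn as it rolls.
- ramp: Aluminium ramp, fixed. Origin on the table under the middle of its crest; x horizontally uphill, z up. Plate rises at 10 degrees from the foot (x = -150 mm, flush with the table) to the crest (x = 0, 26 mm high), then falls at 10 degrees to the stop (x = 58 mm, plate 16 mm high). Guide cheeks along both sides, 174 mm apart inside, 16 to 26 mm above the plate. Objects roll back down.
- foot (a point): Middle of the ramp's lower edge, on the table; axes as of ramp.
- stop (a point): Middle of the top front edge of the code reader, the stop: a grey block with its upright face at ramp x = 58 mm, 140 mm wide, 60 mm deep, 75 mm tall above the table; axes as of ramp.
- seat (a point): Where the bottle's axis lies when the bottle rests in the seat, touching the reader's face: 23 mm past the crest, 35 mm before the face, 58 mm above the table, midway between the cheeks; axes as of ramp. A bottle pushed a few mm over the crest rolls the rest by itself and stays.
- trigger_box: Grey box 90 x 90 mm, 30 mm tall, fixed to the bench, with the trigger button in the middle of its top. Origin: centre of its underside.
- trigger (a joint): Travel of the trigger button, m: 0 is up, 0.006 is fully down. It springs back; 5 N push it fully down.
- trigger_top (a point): Centre of the button's top face, 52 mm above the table when up. The button is 40 mm in diameter, sits in a round black collar of 56 mm that stands 12 mm above the box, and is pressed straight down.
- amber_a: Closed amber bottle standing upright, 70 mm diameter, 140 mm tall, black cap; not part of the job. Origin: centre of its underside.
- amber_b: Closed amber bottle standing upright, 70 mm diameter, 140 mm tall, black cap; not part of the job. Origin: centre of its underside.
- white_a: White plastic jar standing upright, 68 mm diameter, 135 mm tall; not part of the job. Origin: centre of its underside.
- white_b: White plastic jar standing upright, 56 mm diameter, 105 mm tall; not part of the job. Origin: centre of its underside.
- green_jar: Small green glass jar standing upright, 52 mm diameter, 90 mm tall; not part of the job. Origin: centre of its underside.
- label_roll: Roll of labels lying flat, 110 mm diameter, 45 mm tall; not part of the job. Origin: centre of its underside.
- tub: Low black tub, 60 mm diameter, 35 mm tall; not part of the job. Origin: centre of its underside.
There are look-alikes about, which are no part of the job. What is shaped like the bottle but pink or yellow is not meant.

How it is judged (in metres and radians):
On the way, in this order (a step that is already met when the one before it is completed fails the run):
1. the bottle lies still in the seat against the reader's face (x of bottle in the frame of seat between -0.005 and 0.005 m and y of bottle in the frame of seat between -0.025 and 0.025 m and z of bottle in the frame of seat between -0.005 and 0.005 m and angle between the y axis of bottle and the y axis of ramp, either way round below 0.1 rad and linear speed of bottle below 0.02 m/s), for 0.3 s.
2. the trigger button is pressed all the way down (value of joint trigger above 0.0045 m), for 0.05 s.
At the end, for the whole second after the job is handed in: The bottle lies at rest in the seat: its axis within 5 mm of seat along the ramp and in height, its middle within 25 mm of midway between the cheeks, square to the ramp within 0.1 rad; the button is up again (below 1.5 mm) (all of step 1 and value of joint trigger below 0.0015 m); the robot touches nothing.
It fails at once if the bottle runs away or rolls back (faster than 0.3 m/s) (linear speed of bottle above 0.3 m/s).
It fails at once if the bottle is lifted more than about 12 mm off the table, the ramp or the seat, or tipped up by more than 0.3 rad ((x of bottle in the frame of ramp below -0.16 m and z of bottle in the frame of ramp above 0.047 m) or (x of bottle in the frame of ramp below -0.1 m and z of bottle in the frame of ramp above 0.06 m) or (x of bottle in the frame of ramp below -0.05 m and z of bottle in the frame of ramp above 0.067 m) or z of bottle in the frame of ramp above 0.0735 m or angle between bottle's own y axis and vertical below 1.27 rad or angle between bottle's own y axis and vertical above 1.87 rad).
It fails at once if the button is pressed before the bottle is in the seat (value of joint trigger above 0.003 m and not (x of bottle in the frame of seat between -0.005 and 0.005 m and y of bottle in the frame of seat between -0.025 and 0.025 m and z of bottle in the frame of seat between -0.005 and 0.005 m and angle between the y axis of bottle and the y axis of ramp, either way round below 0.1 rad)).
It fails at once if the bottle is squeezed or rammed with more than 30 N (contact force between bottle and the fingers above 30 N).
It fails at once if another thing on the bench is shifted by more than 20 mm or knocked over (distance of any of amber_a, amber_b, white_a, white_b, green_jar, label_roll, tub from where it was at the start of the episode above 0.02 m or angle between any of amber_a, amber_b, white_a, white_b, green_jar, label_roll, tub's own z axis and vertical above 0.4 rad).
It also fails if it takes over 48 s, if anything falls off the work surface, if the arm or the gripper's body presses on something with over 40 N, if the wrist force passes 120 N, or if a joint passes its speed limit or range.

ROBOT

A 6-joint arm with a two-finger parallel gripper is mounted at the origin on the work surface. World frame = base frame: x ahead of the robot, y to its left, z up, the work surface at z = 0. Lengths are in mm, angles in rad, forces in N, time in s.
With the tool pointing down it reaches from about 350 to 725 mm from the base axis. Payload 4.3 kg.
Tool frame: the origin (TCP) lies on the centre line of the jaws, within the pads' length; the fingertips stand 19 mm ahead of it and the grasp point (between the pads) is the TCP; z points along the fingers, y is the line along which they close (so a half turn about z gives the same grasp; the last joint's range is limited). The gripper opens to 85 mm and grips with 20 to 120 N. Pads are 22 mm wide; open, the fingers measure 114 mm over their backs; the gripper's body (76 mm by 85 mm) begins 54 mm behind the grasp point. The pads swing forward as they close: fully open they stand 13 mm farther back than shut.
Start: joints at [1.003, 0.377, 0.081, 1.274, 0, 1.46], TCP at [254.147, 515.823, 250.329] pointing down, gripper open.
Joint ranges: [-2.72, 2.72], [-0.84, 1.66], [-1.02, 1.22], [-1.77, 2.12], [-1.37, 1.28], [-3.14, 3.14]. Speed limits (rad/s): [2.57, 2.57, 3.14, 3.14, 3.14, 3.14].

INTERFACE

Orientations are given as a rotation vector (axis times angle).
In Python, from station import readout, vision, ctrl gives the robot as it stands. The module is installed in compiled form; this text tells all that it offers.
- The arm moves only by the tool move_arm, never from a script. Its argument "rows" is a list of rows, each an object with "travel": the shift along the tool's x, y, z in units of 0.15 m (1.0 is 0.15 m), a list of three; "rotation": the turn, a rotation vector about the tool's x, y, z in units of 90 degrees (1.0 is 90 degrees), a list of three; "fingers": the opening, from -1 (shut) to 1 (fully open). A call has 1 to 12 rows; each row shifts and turns the commanded pose from where the row before left it, along the tool's axes as they then stand; what a row does not reach is not made up. A row lasts 1/12 s, in which the tool goes at most 41.7 mm and 7.16 degrees, less where a joint would pass 70% of its speed; a pose out of reach is approached as far as the arm can. A call with a number of a shift or a turn outside -1 to 1 is refused whole. A call with a gripper value outside its range is refused whole. The fingers move at their own pace and stop on an object; "force" is the grip in N (left out, the last holds). Time passes only in rows, so rows that do not move let the fingers close. It gives the time, the measured TCP pose, the force, the opening and the grip force at its end, in the units of the state.
- readout.state(): the state, without advancing time (a new reading comes with each control period).
- vision.capture(name): name is "side" or "top"; returns a dict with "img" (420x560x3 uint8, red, green, blue), "z_map" (420x560 float32, mm along the optical axis (not along the pixel's ray), 0 where there is no reading), "fov_y" (degrees; the focal length in pixels is half the picture's height over the tangent of half this angle, whatever the lens; pixels are square), "cx", "cy" (the principal point, pixels), "dist_coeffs" ([k1, k2, p1, p2, k3] as OpenCV has them; the pictures are not rectified), "rvec" (rotation vector, rad) and "tvec" (3), from world to camera coordinates, as OpenCV has them. Camera axes: x right, y down, z forward; pixel columns grow to the right and rows downward; lengths in mm; the calibration is good to about 2 mm. A picture is of the moment at which its call begins.
- ctrl.close_job(): hands the job in; it is judged then, once.
The state is a dict: "time": time; "q": joint angles; "qd": joint speeds; "tau": joint torques, N m; "ee_pos": TCP position; "tool_rot": TCP orientation; "force": force on the tool from outside, world axes, zero at the start; "ft_torque": the same for the moment, N m; "finger_gap": finger opening in mm; "gripper_force": force on a finger pad.
Only numpy, scipy, OpenCV 4.12 (cv2) and the standard library are available. Lean on these libraries where they do the work, as an engineer would, in place of code of your own. Each camera call takes 0.05 s, during which the arm holds its last target. There are 200 camera calls.

## Working session

There is one attempt and no reset: what is moved stays moved. The work goes in short steps, Python scripts to look and compute and a tool call to move; the robot and the scene stay as the last step left them, time stands still between calls to the robot, and variables do not carry over. Pictures are saved under pics/ and viewed, at most 10 in all, crops included, and the job is handed in when it is done.

Besides the shell and the picture viewer there is one more tool, called after "Call:" as name([rows], argument=value, ...), one row to a line, values as JSON. move_arm: Moves the arm, as the interface text tells. Shifts and turns lie within -1 to 1; 1 stands for 0.15 m of shift or 90 degrees of turn. Its arguments: {"type":"object","properties":{"rows":{"type":"array"},"force":{"type":"number"}},"required":["rows"]}

```bash
mkdir -p pics
cat > h.py <<'E'
import numpy as np, cv2
from station import readout, vision, ctrl
def cap(n):
    c=vision.capture(n); h=c["img"].shape[0]; f=h/2/np.tan(np.radians(c["fov_y"])/2)
    c["K"]=np.array([[f,0,c["cx"]],[0,f,c["cy"]],[0,0,1.]]); c["R"]=cv2.Rodrigues(np.array(c["rvec"],float))[0]
    c["d"]=np.array(c["dist_coeffs"],float); c["t"]=np.array(c["tvec"],float).ravel(); return c
def cloud(c):
    h,w=c["z_map"].shape; u,v=np.meshgrid(np.arange(w),np.arange(h))
    p=cv2.undistortPoints(np.stack([u,v],-1).reshape(-1,1,2).astype(float),c["K"],c["d"]).reshape(h,w,2)
    z=c["z_map"][...,None]; P=np.concatenate([p*z,z],-1)
    return (P-c["t"])@c["R"]
def proj(c,P): return cv2.projectPoints(np.array(P,float).reshape(-1,1,3),c["R"],c["t"],c["K"],c["d"])[0].reshape(-1,2)
def save(c,n): cv2.imwrite("pics/"+n+".png",c["img"][...,::-1])
E
python3 - <<'E'
from h import *
for n in("top","side"):
    c=cap(n); save(c,n+"0"); np.save(n+"0.npy",cloud(c)); np.save(n+"0i.npy",c["img"]); print(n,-c["R"].T@c["t"],c["R"][2])
s=readout.state();print(s)
E
```

```text
top [ 432.37972183  -39.28893547 1110.6933122 ] [ 0.08083299 -0.00986241 -0.99667887]
side [407.11363278 611.36105358 811.30188211] [ 0.09667553 -0.6693574  -0.73662372]
{'time': 0.1, 'q': array([ 1.00269535e+00,  3.77990594e-01,  7.97622621e-02,  1.27440144e+00,
       -4.71492300e-06,  1.46049292e+00]), 'qd': array([-0.00158249, -0.00028893,  0.00453215,  0.00149893,  0.00160081,
       -0.00039989]), 'tau': array([ 1.15887440e-03, -4.64695716e+01,  2.70581746e+01,  1.20729825e-02,
       -8.57887107e-05, -1.05445457e-05]), 'ee_pos': array([253.83243466, 515.32248599, 249.45501127]), 'tool_rot': array([-7.12705919e-01, -3.05905909e+00,  2.71780533e-03]), 'force': array([ 0.83087947, -0.40382006, -0.4257326 ]), 'ft_torque': array([0.0689309 , 0.01376697, 0.06343542]), 'gripper_force': 0.0, 'finger_gap': 85.37662006559553}
```

View pics/top0.png

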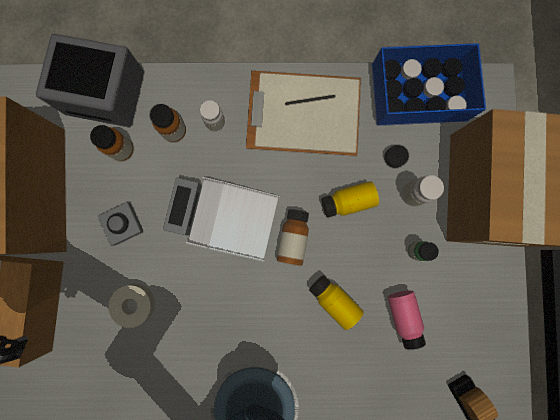

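View pics/side0.png

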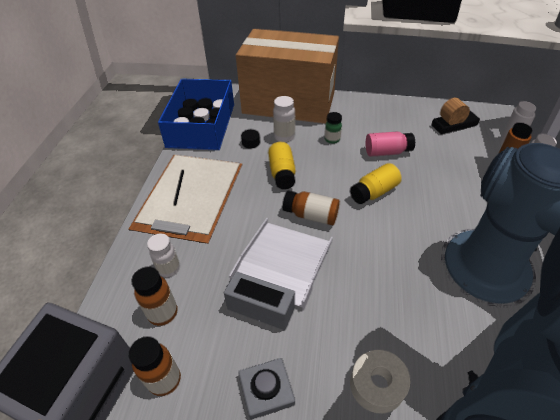

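The view shows the amber bottle with a white label lying at top (293,237) / side (312,207), at the foot of the ramp at (235,218), with the reader at (181,205). Candidates: yellow at (350,198) and (335,303), pink at (407,318), and upright amber bottles at (108,140) and (167,122). Only (293,237) is amber and lies crosswise at the foot. The trigger box is at top (120,222).

Run:
```python
from h import *
P=np.load("top0.npy"); I=np.load("top0i.npy").astype(int); hsv=cv2.cvtColor(I.astype(np.uint8),cv2.COLOR_RGB2HSV)
cv2.imwrite("pics/crop.png",cv2.resize(I[165:320,90:390,::-1].astype(np.uint8),None,fx=2.6,fy=2.6,interpolation=cv2.INTER_CUBIC))
def box(u0,u1,v0,v1,zl,zh):
    Q=P[v0:v1,u0:u1].reshape(-1,3); return Q[(Q[:,2]>zl)&(Q[:,2]<zh)]
# reader top
Q=box(155,210,165,245,68,82); r=cv2.minAreaRect(Q[:,:2].astype(np.float32)); print("reader",r,cv2.boxPoints(r).round(),np.median(Q[:,2]))
# bottle
Q=box(270,320,200,275,12,90); r=cv2.minAreaRect(Q[:,:2].astype(np.float32)); print("bottle",r,cv2.boxPoints(r).round(),Q[:,2].max())
# trigger box / button
Q=box(90,150,195,250,22,36); r=cv2.minAreaRect(Q[:,:2].astype(np.float32)); print("tbox",r,np.median(Q[:,2]))
Q=box(100,140,200,245,46,60); print("button",Q.mean(0),len(Q),cv2.minEnclosingCircle(Q[:,:2].astype(np.float32)))
# yellow extents
for u0,u1,v0,v1 in((315,385,175,222),(300,368,268,335)):
    Q=box(u0,u1,v0,v1,12,90); r=cv2.minAreaRect(Q[:,:2].astype(np.float32)); print("yellow",cv2.boxPoints(r).round())
print("table",np.median(box(300,330,225,260,-20,8)[:,2]))
# ramp plane
Q=P[195:240,205:265].reshape(-1,3); A=np.c_[Q[:,:2],np.ones(len(Q))]; k=np.linalg.lstsq(A,Q[:,2],rcond=None)[0]; print("plane",k,np.degrees(np.arctan(np.hypot(*k[:2]))),np.degrees(np.arctan2(k[1],k[0])))
```

```text
reader ((534.5181884765625, 186.37396240234375), (61.51496887207031, 139.99501037597656), 76.34854888916016) [[459. 173.]
 [595. 140.]
 [610. 200.]
 [474. 233.]] 75.86469226170242
bottle ((453.9814758300781, -105.873779296875), (70.19202423095703, 139.7079315185547), 79.41705322265625) [[ 379. -128.]
 [ 516. -153.]
 [ 529.  -84.]
 [ 392.  -59.]] 76.16054582072013
tbox ((492.2763977050781, 360.4383544921875), (90.49417114257812, 89.84941864013672), 25.865468978881836) 30.002333465840962
button [491.52627459 359.43122472  51.74660116] 176 ((490.628662109375, 360.0955810546875), 23.783342361450195)
yellow [[ 498. -197.]
 [ 536. -333.]
 [ 603. -314.]
 [ 565. -178.]]
yellow [[ 210. -237.]
 [ 259. -287.]
 [ 360. -188.]
 [ 310. -138.]]
table 0.2979406005128577
plane [-2.43556805e-01 -4.97942950e-02  1.47670185e+02] 13.960443975251783 -168.4453206107441
```

View pics/crop.png

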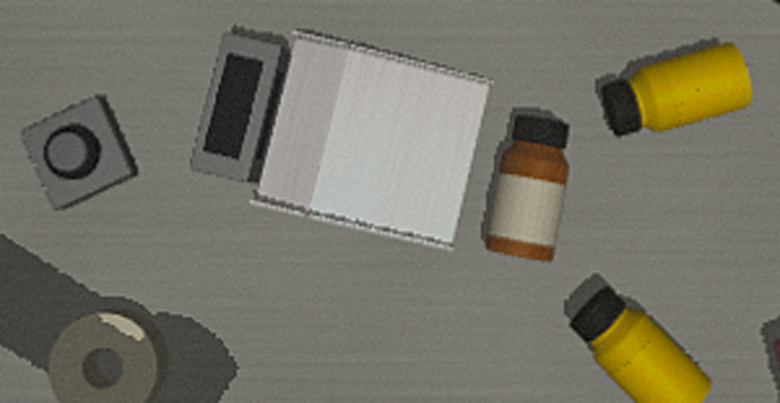

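The crop confirms the amber bottle with its cap end up and base down, lying in front of the foot. I'll turn the tool square to the ramp, then travel behind the bottle.

Call:
move_arm([
  {"travel": [0,0,0],"rotation": [0,0,0.0783],"fingers": -0.06},
  {"travel": [0,0,0],"rotation": [0,0,0.0783],"fingers": -0.06},
  {"travel": [0,0,0],"rotation": [0,0,0.0783],"fingers": -0.06},
  {"travel": [0,0,0],"rotation": [0,0,0.0783],"fingers": -0.06},
  {"travel": [0,0,0],"rotation": [0,0,0.0783],"fingers": -0.06},
  {"travel": [0,0,0],"rotation": [0,0,0.0783],"fingers": -0.06},
  {"travel": [0,0,0],"rotation": [0,0,0.0783],"fingers": -0.06},
  {"travel": [0,0,0],"rotation": [0,0,0.0783],"fingers": -0.06},
  {"travel": [0,0,0],"rotation": [0,0,0.0783],"fingers": -0.06},
  {"travel": [0,0,0],"rotation": [0,0,0.0783],"fingers": -0.06},
  {"travel": [0,0,0],"rotation": [0,0,0.0783],"fingers": -0.06},
  {"travel": [0,0,0],"rotation": [0,0,0],"fingers": -0.06},
], force=20)

```text
time: 1.1
ee_pos: [254.0, 515.5, 249.8]
tool_rot: [2.473, 1.937, -0.002]
force: [-0.2, -0.4, 0.9]
finger_gap: 40.0
gripper_force: 0.0
```

Call:
move_arm([
  {"travel": [-0.173,0.092,0],"rotation": [0,0,0],"fingers": -0.06},
  {"travel": [-0.173,0.092,0],"rotation": [0,0,0],"fingers": -0.06},
  {"travel": [-0.173,0.092,0],"rotation": [0,0,0],"fingers": -0.06},
  {"travel": [-0.173,0.092,0],"rotation": [0,0,0],"fingers": -0.06},
  {"travel": [-0.173,0.092,0],"rotation": [0,0,0],"fingers": -0.06},
  {"travel": [-0.173,0.092,0],"rotation": [0,0,0],"fingers": -0.06},
  {"travel": [-0.173,0.092,0],"rotation": [0,0,0],"fingers": -0.06},
  {"travel": [-0.173,0.092,0],"rotation": [0,0,0],"fingers": -0.06},
  {"travel": [-0.173,0.092,0],"rotation": [0,0,0],"fingers": -0.06},
  {"travel": [-0.173,0.092,0],"rotation": [0,0,0],"fingers": -0.06},
  {"travel": [-0.173,0.092,0],"rotation": [0,0,0],"fingers": -0.06},
  {"travel": [-0.173,0.092,0],"rotation": [0,0,0],"fingers": -0.06},
])

```text
time: 2.1
ee_pos: [340.8, 172.6, 250.2]
tool_rot: [-2.468, -1.944, 0.0]
force: [0.1, -0.1, 0.4]
finger_gap: 40.0
gripper_force: 0.0
```

Call:
move_arm([
  {"travel": [-0.173,0.092,0],"rotation": [0,0,0],"fingers": -0.06},
  {"travel": [-0.173,0.092,0],"rotation": [0,0,0],"fingers": -0.06},
  {"travel": [-0.173,0.092,0],"rotation": [0,0,0],"fingers": -0.06},
  {"travel": [-0.173,0.092,0],"rotation": [0,0,0],"fingers": -0.06},
  {"travel": [-0.173,0.092,0],"rotation": [0,0,0],"fingers": -0.06},
  {"travel": [-0.173,0.092,0],"rotation": [0,0,0],"fingers": -0.06},
  {"travel": [-0.173,0.092,0],"rotation": [0,0,0],"fingers": -0.06},
  {"travel": [-0.173,0.092,0],"rotation": [0,0,0],"fingers": -0.06},
  {"travel": [-0.173,0.092,0],"rotation": [0,0,0],"fingers": -0.06},
  {"travel": [-0.173,0.092,0],"rotation": [0,0,0],"fingers": -0.06},
  {"travel": [-0.173,0.092,0],"rotation": [0,0,0],"fingers": -0.06},
  {"travel": [-0.173,0.092,0],"rotation": [0,0,0],"fingers": -0.06},
  {"travel": [0,0,0],"rotation": [0,0,0],"fingers": -0.06},
])

```text
validation failed for argument at $.ro...
```

Call:
move_arm([
  {"travel": [-0.173,0.092,0],"rotation": [0,0,0],"fingers": -0.06},
  {"travel": [-0.173,0.092,0],"rotation": [0,0,0],"fingers": -0.06},
  {"travel": [-0.173,0.092,0],"rotation": [0,0,0],"fingers": -0.06},
  {"travel": [-0.173,0.092,0],"rotation": [0,0,0],"fingers": -0.06},
  {"travel": [-0.173,0.092,0],"rotation": [0,0,0],"fingers": -0.06},
  {"travel": [-0.173,0.092,0],"rotation": [0,0,0],"fingers": -0.06},
  {"travel": [-0.173,0.092,0],"rotation": [0,0,0],"fingers": -0.06},
  {"travel": [-0.173,0.092,0],"rotation": [0,0,0],"fingers": -0.06},
  {"travel": [-0.173,0.092,0],"rotation": [0,0,0],"fingers": -0.06},
  {"travel": [-0.173,0.092,0],"rotation": [0,0,0],"fingers": -0.06},
  {"travel": [-0.173,0.092,0],"rotation": [0,0,0],"fingers": -0.06},
  {"travel": [-0.173,0.092,0],"rotation": [0,0,0],"fingers": -0.06},
])

```text
time: 3.1
ee_pos: [427.8, -169.3, 250.1]
tool_rot: [-2.468, -1.943, -0.0]
force: [0.5, -0.4, 0.6]
finger_gap: 40.1
gripper_force: 0.0
```

Call:
move_arm([
  {"travel": [0,0,0.15],"rotation": [0,0,0],"fingers": -0.06},
  {"travel": [0,0,0.15],"rotation": [0,0,0],"fingers": -0.06},
  {"travel": [0,0,0.15],"rotation": [0,0,0],"fingers": -0.06},
  {"travel": [0,0,0.15],"rotation": [0,0,0],"fingers": -0.06},
  {"travel": [0,0,0.15],"rotation": [0,0,0],"fingers": -0.06},
  {"travel": [0,0,0],"rotation": [0,0,0],"fingers": -0.06},
])

```text
time: 3.6
ee_pos: [424.7, -166.2, 133.7]
tool_rot: [-2.463, -1.938, 0.005]
force: [-0.3, 0.5, -0.3]
finger_gap: 40.1
gripper_force: 0.0
```

Run:
```python
from h import *
c=cap("side"); s=readout.state(); print(s["ee_pos"],s["tool_rot"]); 
for n,p in (("tcp",s["ee_pos"]),("bottle",[454,-106,35]),("foot",[477.9,-45.6,0]),("seat",[521.6,122.5,58])): print(n,proj(c,p))
cv2.imwrite("pics/s1.png",cv2.resize(c["img"][80:330,180:440,::-1],None,fx=2.3,fy=2.3))
```

```text
[ 425.64364526 -166.60828639  135.798075  ] [-2.46484467 -1.93907109  0.00333225]
tcp [[324.11330574 163.07609382]]
bottle [[309.36678353 206.39362509]]
foot [[297.43144034 231.65562155]]
seat [[269.11121446 271.38797819]]
```

View pics/s1.png

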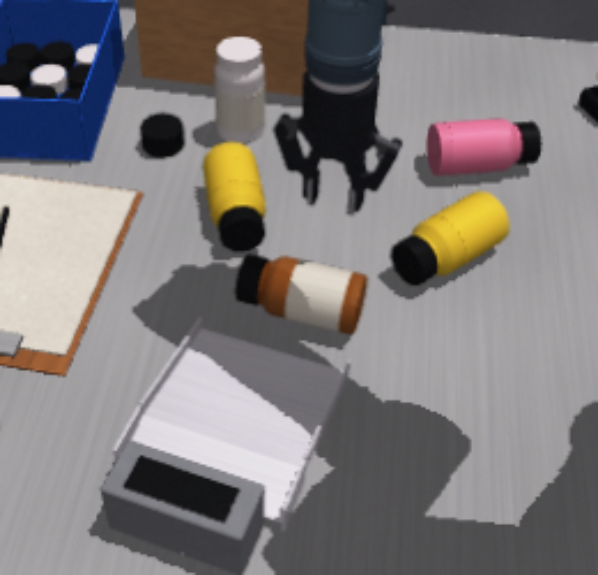

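Call:
move_arm([
  {"travel": [0,0,0.108],"rotation": [0,0,0],"fingers": -0.06},
  {"travel": [0,0,0.108],"rotation": [0,0,0],"fingers": -0.06},
  {"travel": [0,0,0.108],"rotation": [0,0,0],"fingers": -0.06},
  {"travel": [0,0,0.108],"rotation": [0,0,0],"fingers": -0.06},
  {"travel": [0,0,0.108],"rotation": [0,0,0],"fingers": -0.06},
  {"travel": [0,0,0.108],"rotation": [0,0,0],"fingers": -0.06},
  {"travel": [0,0,0],"rotation": [0,0,0],"fingers": -0.06},
  {"travel": [0,0,0],"rotation": [0,0,0],"fingers": -0.06},
])

```text
time: 4.32
ee_pos: [428.1, -167.9, 41.4]
tool_rot: [-2.47, -1.941, -0.0]
force: [0.2, 0.4, 0.6]
finger_gap: 40.2
gripper_force: 0.0
```

Call:
move_arm([
  {"travel": [0.025,0,0],"rotation": [0,0,0],"fingers": -0.06},
  {"travel": [0.025,0,0],"rotation": [0,0,0],"fingers": -0.06},
  {"travel": [0.025,0,0],"rotation": [0,0,0],"fingers": -0.06},
  {"travel": [0.02,0,0],"rotation": [0,0,0],"fingers": -0.06},
  {"travel": [0.02,0,0],"rotation": [0,0,0],"fingers": -0.06},
  {"travel": [0.02,0,0],"rotation": [0,0,0],"fingers": -0.06},
  {"travel": [0.02,0,0],"rotation": [0,0,0],"fingers": -0.06},
  {"travel": [0.02,0,0],"rotation": [0,0,0],"fingers": -0.06},
  {"travel": [0.02,0,0],"rotation": [0,0,0],"fingers": -0.06},
  {"travel": [0.02,0,0],"rotation": [0,0,0],"fingers": -0.06},
])

```text
time: 5.15
ee_pos: [435.5, -136.2, 40.5]
tool_rot: [-2.471, -1.939, 0.0]
force: [-0.3, -0.3, 0.4]
finger_gap: 40.2
gripper_force: 0.0
```

```bash
cat > look.py <<'E'
from h import *
import sys
c=cap("side"); s=readout.state(); print(s["time"],s["ee_pos"],s["force"])
ux=np.array([.236,.972]);uy=np.array([-.972,.236]);C=np.array([513.3,100.1])
d=s["ee_pos"][:2]-C; print("tcp ramp",d@ux,d@uy)
hsv=cv2.cvtColor(c["img"],cv2.COLOR_RGB2HSV); P=cloud(c); q=P[...,:2]-C; x=q@ux;y=q@uy
m=(hsv[...,0]>3)&(hsv[...,0]<16)&(hsv[...,1]>150)&(hsv[...,2]>40)&(x>-260)&(x<60)&(abs(y)<95)&(P[...,2]>5)&(P[...,2]<120)
print("amber n",m.sum(),"x",np.percentile(x[m],[2,50,98]),"y",np.percentile(y[m],[2,98]),"z",np.percentile(P[...,2][m],[2,98]))
w=(x>-260)&(x<55)&(abs(y)<85)&(P[...,2]>30+np.clip((x+150)*.176,0,26)) # top line points, any colour
cv2.imwrite("pics/%s.png"%sys.argv[1],cv2.resize(c["img"][80:330,180:440,::-1],None,fx=2.3,fy=2.3))
E
python3 look.py s2
```

```text
5.2 [ 435.5569904  -135.70856155   40.49666559] [ 0.33866223 -0.5772035   0.55687307]
tcp ramp -247.5532720914578 19.915384810017745
amber n 473 x [-217.51161033 -180.10522981 -164.05304898] y [-30.62315696  81.56596044] z [23.3135656  72.44745455]
```

View pics/s2.png

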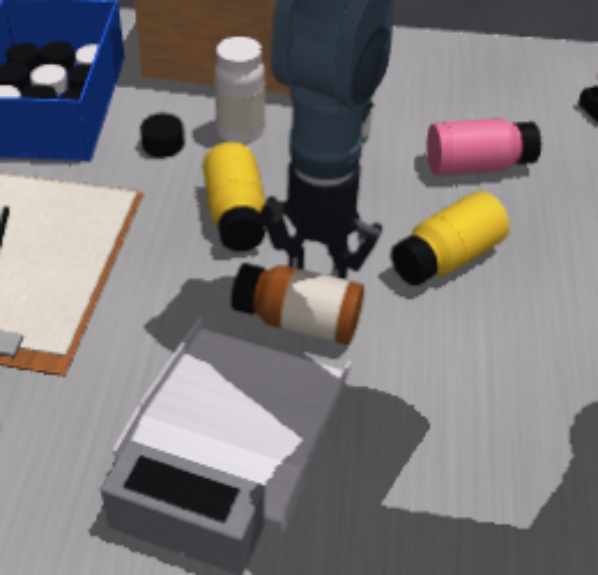

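Call:
move_arm([
  {"travel": [0.025,0,0],"rotation": [0,0,0],"fingers": -0.06},
  {"travel": [0.025,0,0],"rotation": [0,0,0],"fingers": -0.06},
  {"travel": [0.025,0,0],"rotation": [0,0,0],"fingers": -0.06},
  {"travel": [0.025,0,0],"rotation": [0,0,0],"fingers": -0.06},
  {"travel": [0.025,0,0],"rotation": [0,0,0],"fingers": -0.06},
  {"travel": [0.025,0,0],"rotation": [0,0,0],"fingers": -0.06},
  {"travel": [0.025,0,0],"rotation": [0,0,0],"fingers": -0.06},
  {"travel": [0.025,0,0],"rotation": [0,0,0],"fingers": -0.06},
  {"travel": [0.025,0,0],"rotation": [0,0,0],"fingers": -0.06},
  {"travel": [0.025,0,0],"rotation": [0,0,0],"fingers": -0.06},
  {"travel": [0.025,0,0],"rotation": [0,0,0],"fingers": -0.06},
  {"travel": [0.025,0,0],"rotation": [0,0,0],"fingers": -0.06},
])

```text
time: 6.2
ee_pos: [446.3, -92.4, 40.6]
tool_rot: [2.471, 1.94, 0.0]
force: [-0.1, -0.2, -0.4]
finger_gap: 40.1
gripper_force: 0.0
```

Call:
move_arm([
  {"travel": [0.025,0,0],"rotation": [0,0,0],"fingers": -0.06},
  {"travel": [0.025,0,0],"rotation": [0,0,0],"fingers": -0.06},
  {"travel": [0.025,0,0],"rotation": [0,0,0],"fingers": -0.06},
  {"travel": [0.025,0,-0.005],"rotation": [0,0,0],"fingers": -0.06},
  {"travel": [0.025,0,-0.005],"rotation": [0,0,0],"fingers": -0.06},
  {"travel": [0.025,0,-0.005],"rotation": [0,0,0],"fingers": -0.06},
  {"travel": [0.025,0,-0.005],"rotation": [0,0,0],"fingers": -0.06},
  {"travel": [0.025,0,-0.005],"rotation": [0,0,0],"fingers": -0.06},
])

```text
time: 6.87
ee_pos: [453.5, -63.3, 44.5]
tool_rot: [2.471, 1.939, 0.0]
force: [-0.3, -2.9, 1.5]
finger_gap: 40.5
gripper_force: 1.1
```

```bash
python3 look.py s3
```

```text
6.9167 [453.67916976 -62.56028882  44.55144626] [-0.40288873  1.30065913 -0.59124541]
tcp ramp -172.17631667351125 19.56361883065405
amber n 522 x [-143.56376414 -107.50711082  -90.24546495] y [-27.25769156  84.69286453] z [28.58595016 76.86887619]
```

View pics/s3.png

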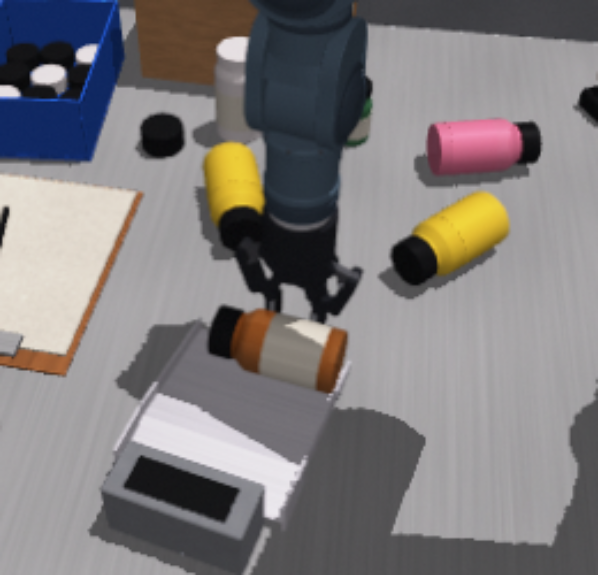

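Call:
move_arm([
  {"travel": [0.025,0,-0.005],"rotation": [0,0,0],"fingers": -0.06},
  {"travel": [0.025,0,-0.005],"rotation": [0,0,0],"fingers": -0.06},
  {"travel": [0.025,0,-0.005],"rotation": [0,0,0],"fingers": -0.06},
  {"travel": [0.025,0,-0.005],"rotation": [0,0,0],"fingers": -0.06},
  {"travel": [0.025,0,-0.005],"rotation": [0,0,0],"fingers": -0.06},
  {"travel": [0.025,0,-0.005],"rotation": [0,0,0],"fingers": -0.06},
  {"travel": [0.025,0,-0.005],"rotation": [0,0,0],"fingers": -0.06},
  {"travel": [0.025,0,-0.005],"rotation": [0,0,0],"fingers": -0.06},
  {"travel": [0.025,0,-0.005],"rotation": [0,0,0],"fingers": -0.06},
  {"travel": [0.025,0,-0.005],"rotation": [0,0,0],"fingers": -0.06},
  {"travel": [0.025,0,-0.005],"rotation": [0,0,0],"fingers": -0.06},
  {"travel": [0.025,0,-0.005],"rotation": [0,0,0],"fingers": -0.06},
])

```text
time: 7.92
ee_pos: [464.1, -19.6, 53.4]
tool_rot: [-2.471, -1.94, -0.0]
force: [-0.2, -1.5, 1.9]
finger_gap: 40.1
gripper_force: 1.0
```

Call:
move_arm([
  {"travel": [0.025,0,-0.005],"rotation": [0,0,0],"fingers": -0.06},
  {"travel": [0.025,0,-0.005],"rotation": [0,0,0],"fingers": -0.06},
  {"travel": [0.025,0,-0.005],"rotation": [0,0,0],"fingers": -0.06},
  {"travel": [0.025,0,-0.005],"rotation": [0,0,0],"fingers": -0.06},
  {"travel": [0.025,0,-0.005],"rotation": [0,0,0],"fingers": -0.06},
  {"travel": [0.025,0,-0.005],"rotation": [0,0,0],"fingers": -0.06},
  {"travel": [0.025,0,-0.005],"rotation": [0,0,0],"fingers": -0.06},
  {"travel": [0.025,0,-0.005],"rotation": [0,0,0],"fingers": -0.06},
  {"travel": [0.025,0,-0.005],"rotation": [0,0,0],"fingers": -0.06},
  {"travel": [0.025,0,-0.005],"rotation": [0,0,0],"fingers": -0.06},
  {"travel": [0.025,0,-0.005],"rotation": [0,0,0],"fingers": -0.06},
  {"travel": [0.025,0,-0.005],"rotation": [0,0,0],"fingers": -0.06},
])

```text
time: 8.92
ee_pos: [474.8, 24.2, 62.4]
tool_rot: [-2.471, -1.94, -0.0]
force: [-0.9, -1.9, 1.1]
finger_gap: 39.9
gripper_force: 1.0
```

```bash
python3 look.py s4
```

```text
8.9667 [475.09986646  24.90055058  62.53126962] [-0.07575445  0.62054274  0.73321933]
tcp ramp -82.10909635063955 19.383459736816082
amber n 617 x [-56.54291449 -19.28496915  -0.55794125] y [-25.24256461  87.36156083] z [47.19763427 92.49480224]
```

View pics/s4.png

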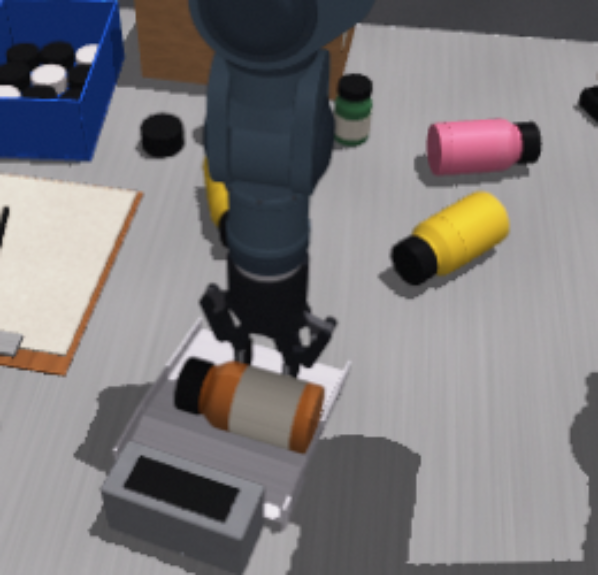

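Call:
move_arm([
  {"travel": [0.025,0,-0.005],"rotation": [0,0,0],"fingers": -0.06},
  {"travel": [0.025,0,-0.005],"rotation": [0,0,0],"fingers": -0.06},
  {"travel": [0.025,0,-0.005],"rotation": [0,0,0],"fingers": -0.06},
  {"travel": [0.025,0,-0.005],"rotation": [0,0,0],"fingers": -0.06},
  {"travel": [0.025,0,0],"rotation": [0,0,0],"fingers": -0.06},
  {"travel": [0.02,0,0],"rotation": [0,0,0],"fingers": -0.06},
  {"travel": [0.02,0,0],"rotation": [0,0,0],"fingers": -0.06},
  {"travel": [0.015,0,0],"rotation": [0,0,0],"fingers": -0.06},
  {"travel": [0.015,0,0],"rotation": [0,0,0],"fingers": -0.06},
  {"travel": [0.015,0,0],"rotation": [0,0,0],"fingers": -0.06},
  {"travel": [0.015,0,0],"rotation": [0,0,0],"fingers": -0.06},
  {"travel": [0.015,0,0],"rotation": [0,0,0],"fingers": -0.06},
])

```text
time: 9.97
ee_pos: [483.4, 59.3, 65.3]
tool_rot: [-2.471, -1.939, -0.001]
force: [0.8, 0.3, -1.4]
finger_gap: 39.9
gripper_force: 0.0
```

```bash
python3 look.py s5
```

```text
10.0167 [483.54093165  59.60921395  65.32247309] [ 0.61126783 -0.49026978  0.40313109]
tcp ramp -46.38018416839108 19.369988924253494
amber n 661 x [-21.05416415  15.73817471  35.16381876] y [-25.12310993  88.05535682] z [54.23837559 98.6065849 ]
```

Call:
move_arm([
  {"travel": [0.015,0,0],"rotation": [0,0,0],"fingers": -0.06},
  {"travel": [0.015,0,0],"rotation": [0,0,0],"fingers": -0.06},
  {"travel": [0.015,0,0],"rotation": [0,0,0],"fingers": -0.06},
  {"travel": [0.015,0,0],"rotation": [0,0,0],"fingers": -0.06},
  {"travel": [0,0,0],"rotation": [0,0,0],"fingers": -0.06},
  {"travel": [0,0,0],"rotation": [0,0,0],"fingers": -0.06},
  {"travel": [0,0,0],"rotation": [0,0,0],"fingers": -0.06},
  {"travel": [0,0,0],"rotation": [0,0,0],"fingers": -0.06},
  {"travel": [0,0,0],"rotation": [0,0,0],"fingers": -0.06},
  {"travel": [0,0,0],"rotation": [0,0,0],"fingers": -0.06},
])

```text
time: 10.85
ee_pos: [485.4, 67.4, 65.4]
tool_rot: [-2.472, -1.939, -0.0]
force: [0.6, -0.9, 1.1]
finger_gap: 40.1
gripper_force: 0.0
```

```bash
python3 look.py s6
```

```text
10.9 [485.4078821   67.40240555  65.35081712] [ 0.05522019 -0.69475306  0.57922659]
tcp ramp -38.36460162904609 19.394506309357155
amber n 638 x [ 2.56235079 35.91972298 57.55685951] y [-24.63159534  88.77571732] z [53.83537384 94.74869023]
```

View pics/s6.png

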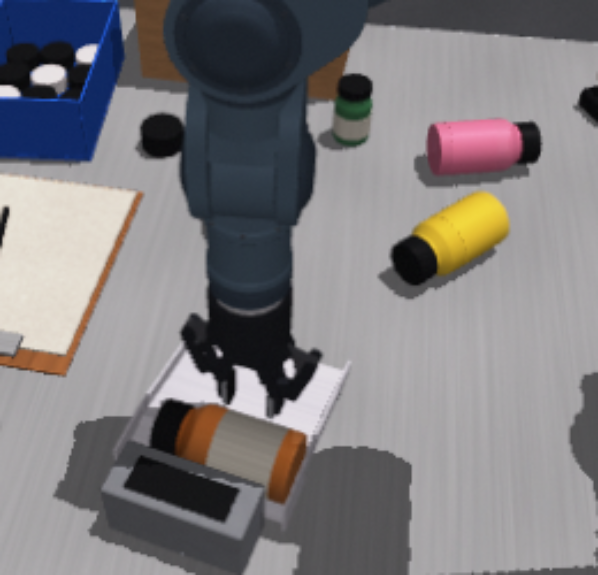

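The bottle is lying square in the seat against the reader, around (230,450) in the crop. Now I'll back off, rise and go to the button.

Call:
move_arm([
  {"travel": [-0.033,0,0],"rotation": [0,0,0],"fingers": -0.06},
  {"travel": [-0.033,0,0],"rotation": [0,0,0],"fingers": -0.06},
  {"travel": [-0.034,0,0],"rotation": [0,0,0],"fingers": -0.06},
  {"travel": [0,0,-0.1],"rotation": [0,0,0],"fingers": -0.06},
  {"travel": [0,0,-0.1],"rotation": [0,0,0],"fingers": -0.06},
  {"travel": [0,0,-0.1],"rotation": [0,0,0],"fingers": -0.06},
  {"travel": [0,0,-0.1],"rotation": [0,0,0],"fingers": -0.06},
  {"travel": [0,0,-0.1],"rotation": [0,0,0],"fingers": -0.06},
  {"travel": [0,0,-0.1],"rotation": [0,0,0],"fingers": -0.06},
  {"travel": [0,0,-0.1],"rotation": [0,0,0],"fingers": -0.06},
  {"travel": [0,0,-0.1],"rotation": [0,0,0],"fingers": -1},
  {"travel": [0,0,-0.1],"rotation": [0,0,0],"fingers": -1},
])

```text
time: 11.9
ee_pos: [481.5, 52.3, 201.0]
tool_rot: [-2.472, -1.939, 0.0]
force: [0.6, 0.2, -0.0]
finger_gap: 16.7
gripper_force: 0.0
```

Call:
move_arm([
  {"travel": [0.167,-0.035,0],"rotation": [0,0,0],"fingers": -1},
  {"travel": [0.167,-0.035,0],"rotation": [0,0,0],"fingers": -1},
  {"travel": [0.167,-0.035,0],"rotation": [0,0,0],"fingers": -1},
  {"travel": [0.167,-0.035,0],"rotation": [0,0,0],"fingers": -1},
  {"travel": [0.167,-0.035,0],"rotation": [0,0,0],"fingers": -1},
  {"travel": [0.167,-0.035,0],"rotation": [0,0,0],"fingers": -1},
  {"travel": [0.167,-0.035,0],"rotation": [0,0,0],"fingers": -1},
  {"travel": [0.167,-0.035,0],"rotation": [0,0,0],"fingers": -1},
  {"travel": [0.167,-0.035,0],"rotation": [0,0,0],"fingers": -1},
  {"travel": [0.167,-0.035,0],"rotation": [0,0,0],"fingers": -1},
  {"travel": [0.167,-0.035,0],"rotation": [0,0,0],"fingers": -1},
  {"travel": [0.167,-0.035,0],"rotation": [0,0,0],"fingers": -1},
])

```text
time: 12.9
ee_pos: [492.1, 360.4, 200.2]
tool_rot: [2.472, 1.939, -0.001]
force: [0.3, 0.8, -0.3]
finger_gap: -0.2
gripper_force: 0.0
```

Call:
move_arm([
  {"travel": [0,0,0],"rotation": [0,0,0],"fingers": -1},
  {"travel": [0,0,0],"rotation": [0,0,0],"fingers": -1},
  {"travel": [0,0,0],"rotation": [0,0,0],"fingers": -1},
])

```text
time: 13.15
ee_pos: [492.0, 358.9, 200.1]
tool_rot: [2.471, 1.939, -0.002]
force: [-0.8, -0.4, -0.2]
finger_gap: -0.2
gripper_force: 0.0
```

```bash
cat > seat.py <<'E'
from h import *
c=cap("top"); P=cloud(c); ux=np.array([.236,.972]);uy=np.array([-.972,.236]);C=np.array([513.3,100.1]); q=P[...,:2]-C; x=q@ux;y=q@uy
for a,b in((-55,-30),(-20,20),(30,75)):
    m=(x>-15)&(x<57)&(y>a)&(y<b)&(P[...,2]>84); print(a,b,m.sum(),x[m].mean(),P[...,2][m].max())
m=(x>-15)&(x<56)&(abs(y)<110)&(P[...,2]>60); print("y ext",np.percentile(y[m],[1,99]))
print(readout.state()["ee_pos"])
E
python3 seat.py
```

```text
-55 -30 62 23.070853564066322 89.69479500723118
-20 20 268 22.901206724249747 96.4277362130815
30 75 332 22.624903262161197 97.10556095218371
y ext [-50.71826045  85.95608672]
[492.117027   358.62930065 200.24673893]
```

Call:
move_arm([
  {"travel": [0,0,0.1],"rotation": [0,0,0],"fingers": -1},
  {"travel": [0,0,0.1],"rotation": [0,0,0],"fingers": -1},
  {"travel": [0,0,0.1],"rotation": [0,0,0],"fingers": -1},
  {"travel": [0,0,0.1],"rotation": [0,0,0],"fingers": -1},
  {"travel": [0,0,0.1],"rotation": [0,0,0],"fingers": -1},
  {"travel": [0,0,0.1],"rotation": [0,0,0],"fingers": -1},
  {"travel": [0,0,0.1],"rotation": [0,0,0],"fingers": -1},
  {"travel": [0,0,0.06],"rotation": [0,0,0],"fingers": -1},
  {"travel": [0,0,0.04],"rotation": [0,0,0],"fingers": -1},
  {"travel": [0,0,0.02],"rotation": [0,0,0],"fingers": -1},
  {"travel": [0,0,0],"rotation": [0,0,0],"fingers": -1},
])

```text
time: 14.12
ee_pos: [492.1, 359.3, 77.2]
tool_rot: [-2.472, -1.939, 0.001]
force: [0.2, -1.1, 0.6]
finger_gap: -0.1
gripper_force: 0.0
```

Call:
move_arm([
  {"travel": [0,0,0.01],"rotation": [0,0,0],"fingers": -1},
  {"travel": [0,0,0.01],"rotation": [0,0,0],"fingers": -1},
  {"travel": [0,0,0.01],"rotation": [0,0,0],"fingers": -1},
  {"travel": [0,0,0.01],"rotation": [0,0,0],"fingers": -1},
  {"travel": [0,0,0],"rotation": [0,0,0],"fingers": -1},
  {"travel": [0,0,0],"rotation": [0,0,0],"fingers": -1},
])

```text
time: 14.62
ee_pos: [492.1, 359.9, 71.4]
tool_rot: [-2.471, -1.94, -0.0]
force: [-0.1, -0.6, 0.1]
finger_gap: -0.1
gripper_force: 0.0
```

Call:
move_arm([
  {"travel": [0,0,0.01],"rotation": [0,0,0],"fingers": -1},
  {"travel": [0,0,0.01],"rotation": [0,0,0],"fingers": -1},
  {"travel": [0,0,0.01],"rotation": [0,0,0],"fingers": -1},
  {"travel": [0,0,0],"rotation": [0,0,0],"fingers": -1},
  {"travel": [0,0,0],"rotation": [0,0,0],"fingers": -1},
])

```text
time: 15.03
ee_pos: [492.2, 360.0, 67.1]
tool_rot: [-2.471, -1.94, -0.001]
force: [-1.3, 0.2, 3.4]
finger_gap: 0.2
gripper_force: 1.8
```

Call:
move_arm([
  {"travel": [0,0,0.005],"rotation": [0,0,0],"fingers": -1},
  {"travel": [0,0,0.005],"rotation": [0,0,0],"fingers": -1},
  {"travel": [0,0,0],"rotation": [0,0,0],"fingers": -1},
  {"travel": [0,0,0],"rotation": [0,0,0],"fingers": -1},
])

```text
time: 15.37
ee_pos: [492.3, 360.0, 65.6]
tool_rot: [-2.471, -1.94, -0.001]
force: [-1.1, -0.1, 5.0]
finger_gap: 0.1
gripper_force: 2.2
```

Nearly at the bottom: the force is at 5 N. I'll push slightly further until it stiffens.

Call:
move_arm([
  {"travel": [0,0,0.007],"rotation": [0,0,0],"fingers": -1},
  {"travel": [0,0,0.006],"rotation": [0,0,0],"fingers": -1},
  {"travel": [0,0,0],"rotation": [0,0,0],"fingers": -1},
  {"travel": [0,0,0],"rotation": [0,0,0],"fingers": -1},
])

```text
time: 15.7
ee_pos: [492.3, 360.0, 64.9]
tool_rot: [2.471, 1.94, 0.002]
force: [-3.6, -1.3, 12.7]
finger_gap: -0.3
gripper_force: 6.5
```

It bottomed out: 12.7 N with the travel stopped. Now I'll lift clear.

Call:
move_arm([
  {"travel": [0,0,-0.05],"rotation": [0,0,0],"fingers": -1},
  {"travel": [0,0,-0.1],"rotation": [0,0,0],"fingers": -1},
  {"travel": [0,0,-0.15],"rotation": [0,0,0],"fingers": -1},
  {"travel": [0,0,-0.15],"rotation": [0,0,0],"fingers": -1},
  {"travel": [0,0,-0.15],"rotation": [0,0,0],"fingers": -1},
  {"travel": [0,0,-0.15],"rotation": [0,0,0],"fingers": -1},
  {"travel": [0,0,-0.15],"rotation": [0,0,0],"fingers": -1},
  {"travel": [0,0,0],"rotation": [0,0,0],"fingers": -1},
  {"travel": [0,0,0],"rotation": [0,0,0],"fingers": -1},
  {"travel": [0,0,0],"rotation": [0,0,0],"fingers": -1},
])

```text
time: 16.53
ee_pos: [491.7, 359.5, 197.2]
tool_rot: [-2.471, -1.939, 0.003]
force: [-0.7, 0.1, -1.2]
finger_gap: 0.2
gripper_force: 0.0
```

```bash
python3 seat.py && python3 -c "
from h import *
print(readout.state()['time'],ctrl.close_job())"
```

```text
-55 -30 63 23.7569384840378 90.04180662701381
-20 20 269 22.453108503650768 98.54098868145847
30 75 342 22.44125305382942 99.5257836544866
y ext [-50.82458371  85.97518785]
[491.30874007 359.32050106 196.67320833]
the job is handed in; nothing more can be done
16.5833 None
```

The job is handed in at 16.6 s: the bottle measured in its seat against the reader, the button was pressed to its stop (12.7 N), and the arm was lifted clear; the hand-in call returned no verdict, and I did not measure the button's return or the other bench items afterwards.

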